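Sort the doughnut sinkers into the tin lids by size

ROBOT

A 7-joint arm with a two-finger parallel gripper is mounted at the origin on the work surface. World frame = base frame: x ahead of the robot, y to its left, z up, the work surface at z = 0. Lengths are in m, angles in rad, forces in N, time in s.
With the tool pointing down it reaches from about 0.425 to 0.95 m from the base axis. Payload 16.7 kg.
Tool frame: the origin (TCP) lies between the finger pads; the fingertips stand 22 mm ahead of it and the grasp point (between the pads) lies 3 mm ahead of it (robot.tcp_to_tips is the distance from the TCP to the fingertips, in m); z points along the fingers, y is the line along which they close (so a half turn about z gives the same grasp; the last joint's range is limited). The gripper opens to 94 mm and grips with 3 to 60 N. Pads are 16 mm wide; open, the fingers measure 119 mm over their backs; the gripper's body (75 mm by 177 mm) begins 78 mm behind the grasp point.
Start: joints at [1.194, 0.426, 0.074, 1.606, -0.034, 1.111, -0.067], TCP at [0.152, -0.658, 0.227] pointing down, gripper open.
Joint ranges: [-2.85, 2.85], [-0.5, 2.14], [-1.23, 1.37], [0.21, 2.46], [-1.02, 4.16], [0.16, 2.05], [-2.73, 2.73]. Speed limits (rad/s): [1.89, 1.89, 2.39, 2.39, 3.01, 3.01, 3.01].

INTERFACE

Orientations are given as a unit quaternion [w, x, y, z].
In Python, from rig import status, eyes, robot gives the robot as it stands.
- The arm moves only by the tool apply_moves, never from a script. Its argument "targets" is a list of rows, each a list of 4 numbers: the shift along the tool's x, y, z in m, then the turn about the tool's z in rad. In form: [[tx, ty, tz, twist], ...]. A call has 1 to 20 rows; each row is the pose to reach, as a shift and turn from the pose commanded when the call began, along the tool's axes at that moment; what a row does not reach only later rows make up. A row lasts 1/10 s, in which the tool goes at most 50 mm and 8.59 degrees, less where a joint would pass 70% of its speed; a pose out of reach is approached as far as the arm can. A call with a gripper value outside its range is refused whole. "jaw" is the closure, from -1 (fully open) to 1 (shut), set as the call begins (left out, the last holds). The fingers move at their own pace and stop on an object; "squeeze" is the grip in N (left out, the last holds). Time passes only in rows, so rows that repeat a pose let the fingers close. It gives the time, the measured TCP pose, the force, the opening and the grip force at its end, in the units of the state.
- status.observe(): the state, without advancing time (a new reading comes with each control period).
- eyes.camera(name): name is "scene" or "top" or "wrist"; returns the picture (400x640x3 uint8, red, green, blue); there is no depth.
- eyes.camera_info(name): a dict with "K" (3x3 intrinsics, pixels), "extrinsics" (4x4, takes a point from camera to world coordinates). Camera axes: x right, y up, looking along -z (the intrinsics and any distortion apply to the point x, -y, -z); pixel columns grow to the right and rows downward; lengths in m; the calibration is good to about 2 mm. The wrist camera is an equidistant fisheye: a pixel r from the principal point sees the ray r / f radians off the axis. A picture is of the moment at which its call begins: read the wrist's pose just before it. camera_info takes no time and is no camera call; for the wrist camera it gives the pose at the moment of the call.
- robot.hand_in(): hands the job in; it is judged then, once.
The state is a dict: "time_s": time; "joint_pos": joint angles; "joint_vel": joint speeds; "joint_efforts": joint torques, N m; "tcp_pos": TCP position; "tcp_rot": TCP orientation; "wrist_force": force on the tool from outside, world axes, zero at the start; "wrist_torque": the same for the moment, N m; "grip_width": finger opening in m; "finger_force": force on a finger pad.
Only numpy, scipy, OpenCV 4.12 (cv2) and the standard library are available. Lean on these libraries where they do the work, as an engineer would, in place of code of your own. Each camera call takes 0.05 s, during which the arm holds its last target. There are 200 camera calls.

TASK

Sort the four doughnut sinkers, the grey lead rings with a hole, into the four tin lids by size: the smallest ring into the smallest lid, the next into the next, and so on up to the largest ring in the largest lid, each lying flat on the lid's floor inside its rim. Leave the two solid disc sinkers, which have no hole, where they are.

Things in the scene. Friction and masses are not known exactly. Their poses are not given: they have to be found in the camera images.
- sinker_small: The smallest doughnut sinker: a loose, dull grey cast-lead ring with straight sides, 30 mm outer diameter, 14 mm open hole through its middle, 18 mm high, about 110 g, lying flat on the bench. Origin: centre of its underside; z up along the hole.
- sinker_medium: The second smallest doughnut sinker: a loose, dull grey cast-lead ring with straight sides, 42 mm outer diameter, 22 mm open hole through its middle, 18 mm high, about 200 g, lying flat on the bench. Origin: centre of its underside; z up along the hole.
- sinker_large: The second largest doughnut sinker: a loose, dull grey cast-lead ring with straight sides, 54 mm outer diameter, 28 mm open hole through its middle, 18 mm high, about 340 g, lying flat on the bench. Origin: centre of its underside; z up along the hole.
- sinker_giant: The largest doughnut sinker: a loose, dull grey cast-lead ring with straight sides, 66 mm outer diameter, 34 mm open hole through its middle, 18 mm high, about 510 g, lying flat on the bench. Origin: centre of its underside; z up along the hole.
- lid_small: The smallest tin lid: a round, shallow, bright tin lid lying rim up, fixed to the bench; 56 mm inside diameter, 60 mm outside, floor 3 mm thick, rim 2 mm thick with its top edge 6 mm above the bench. Origin: centre of its underside, on the bench; z up.
- lid_medium: The second smallest tin lid: a round, shallow, bright tin lid lying rim up, fixed to the bench; 68 mm inside diameter, 72 mm outside, floor 3 mm thick, rim 2 mm thick with its top edge 6 mm above the bench. Origin: centre of its underside, on the bench; z up.
- lid_large: The second largest tin lid: a round, shallow, bright tin lid lying rim up, fixed to the bench; 81 mm inside diameter, 85 mm outside, floor 3 mm thick, rim 2 mm thick with its top edge 6 mm above the bench. Origin: centre of its underside, on the bench; z up.
- lid_giant: The largest tin lid: a round, shallow, bright tin lid lying rim up, fixed to the bench; 94 mm inside diameter, 98 mm outside, floor 3 mm thick, rim 2 mm thick with its top edge 6 mm above the bench. Origin: centre of its underside, on the bench; z up.
- disc_a: A solid disc sinker, not to be moved: the same grey lead, no hole, 42 mm diameter, 18 mm high, loose, lying flat on the bench. Origin: centre of its underside; z up.
- disc_b: A solid disc sinker, not to be moved: the same grey lead, no hole, 54 mm diameter, 18 mm high, loose, lying flat on the bench. Origin: centre of its underside; z up.

How it is judged:
By the outcome, as a careful person would: the job done as asked, in the order asked, and still so for the second after the job is handed in, with the robot touching nothing.
It also fails if it takes over 106 s, if anything falls off the work surface, if the arm or the gripper's body presses on something with over 40 N, if the wrist force passes 120 N, or if a joint passes its speed limit or range.

## Working session

There is one attempt and no reset: what is moved stays moved. The work goes in short steps, Python scripts to look and compute and a tool call to move; the robot and the scene stay as the last step left them, time stands still between calls to the robot, and variables do not carry over. Pictures are saved under pics/ and viewed, at most 14 in all, crops included, and the job is handed in when it is done.

Besides the shell and the picture viewer there is one more tool, called after "Request:" in YAML: its name, and indented under it one key for each argument. apply_moves: Moves the arm, as the interface text tells. Its arguments: {"type":"object","properties":{"targets":{"type":"array"},"jaw":{"type":"number"},"squeeze":{"type":"number"}},"required":["targets"]}

```bash
mkdir -p pics; ls; python3 - <<'E'
from rig import status, eyes, robot
import cv2,numpy as np
np.set_printoptions(precision=4,suppress=True)
s=status.observe();print(s)
for n in("top","scene"):
    im=eyes.camera(n);cv2.imwrite(f"pics/{n}0.png",im[:,:,::-1]);i=eyes.camera_info(n);print(n,i)
E
```

```text
pics
{'time_s': 0.0, 'joint_pos': array([ 1.1935,  0.4267,  0.0739,  1.6066, -0.0341,  1.1108, -0.0671]), 'joint_vel': array([ 0.0003, -0.0006, -0.0005,  0.001 , -0.0023, -0.0012,  0.    ]), 'joint_efforts': array([  0.0003, -93.5818,   3.6668, -45.4188,  -0.0488,   0.0203,
         0.    ]), 'tcp_pos': array([ 0.1523, -0.6572,  0.2268]), 'tcp_rot': array([-0.0006,  0.9935,  0.1136, -0.0001]), 'wrist_force': array([0.2025, 0.5988, 0.5795]), 'wrist_torque': array([ 0.0124,  0.0365, -0.003 ]), 'finger_force': 0.0, 'grip_width': 0.09383851239659555}
top {'K': array([[374.2691,   0.    , 318.2831],
       [  0.    , 374.2691, 198.7824],
       [  0.    ,   0.    ,   1.    ]]), 'extrinsics': array([[-0.0214,  0.9801, -0.1972,  0.2945],
       [-0.9997, -0.023 , -0.0059, -0.0144],
       [-0.0103,  0.1971,  0.9803,  1.1149],
       [ 0.    ,  0.    ,  0.    ,  1.    ]])}
scene {'K': array([[398.2458,   0.    , 323.3061],
       [  0.    , 398.2458, 199.1239],
       [  0.    ,   0.    ,   1.    ]]), 'extrinsics': array([[-0.7849, -0.4457,  0.4303,  0.9925],
       [ 0.6195, -0.576 ,  0.5334,  0.5786],
       [ 0.0101,  0.6852,  0.7282,  0.8244],
       [ 0.    ,  0.    ,  0.    ,  1.    ]])}
```

View pics/top0.png

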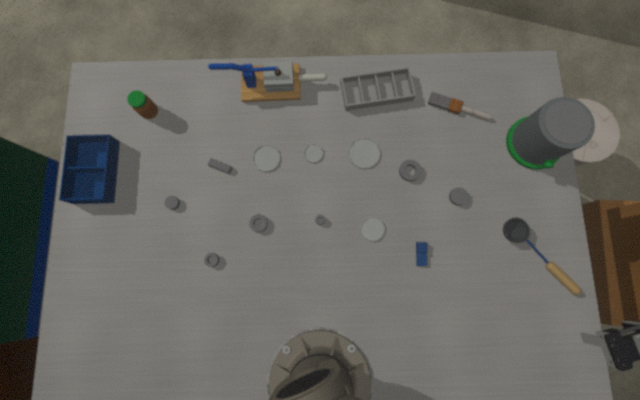

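View pics/scene0.png

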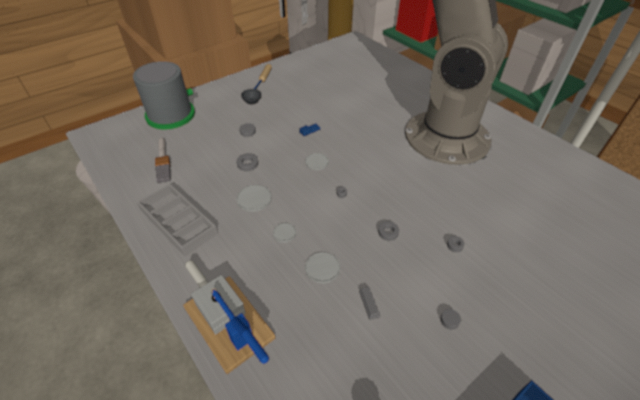

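The top view shows the lids at (267,158), (314,153), (365,153) and (373,230). The holed rings are at (410,171), (259,224), (213,260) and (321,220), and the discs at (172,202) and (459,197). The scene view shows the same objects. Next I'll segment both views.

```bash
cat > h.py <<'E'
import cv2,numpy as np
np.set_printoptions(precision=4,suppress=True)
def ray(info,px):
    K,T=info["K"],info["extrinsics"]
    d=np.array([(px[0]-K[0,2])/K[0,0],-(px[1]-K[1,2])/K[1,1],-1.])
    return T[:3,3],T[:3,:3]@d
def onplane(info,px,z):
    o,d=ray(info,px);return o+d*(z-o[2])/d[2]
def proj(info,P):
    K,T=info["K"],info["extrinsics"];p=T[:3,:3].T@(np.array(P)-T[:3,3])
    return np.array([K[0,2]-K[0,0]*p[0]/p[2],K[1,2]+K[1,1]*p[1]/p[2]])
E
python3 - <<'E'
from rig import eyes
from h import *
names=dict(lidL=(267,158),lidS=(314,153),lidG=(365,153),lidM=(373,230),G=(410,171),L=(259,224),M=(213,260),S=(321,220),dA=(172,202),dB=(459,197))
t,s=eyes.camera_info("top"),eyes.camera_info("scene")
for k,p in names.items():
    P=onplane(t,p,.006 if 'lid' in k else .018); print(k,P,proj(s,P),np.hypot(*P[:2]))
a=cv2.imread("pics/top0.png")[130:290,150:480];b=cv2.imread("pics/scene0.png")[110:340,210:480]
cv2.imwrite("pics/ca.png",cv2.convertScaleAbs(cv2.resize(a,None,fx=2.4,fy=2.4,interpolation=cv2.INTER_CUBIC),alpha=1.5,beta=-60))
cv2.imwrite("pics/cb.png",cv2.convertScaleAbs(cv2.resize(b,None,fx=2.5,fy=2.5,interpolation=cv2.INTER_CUBIC),alpha=1.5,beta=-60))
E
```

```text
lidL [0.65   0.1482 0.006 ] [320.8216 264.7314] 0.6666862891700245
lidS [0.6626 0.0025 0.006 ] [282.841  230.3462] 0.6625766774709705
lidG [ 0.6586 -0.1553  0.006 ] [252.5812 195.3644] 0.6767182313999206
lidM [ 0.4193 -0.168   0.006 ] [316.6076 159.1057] 0.45171358005572304
G [ 0.5944 -0.2872  0.018 ] [247.5948 158.8285] 0.6601396882387346
L [0.4433 0.1689 0.018 ] [387.9511 226.5977] 0.474418803131119
M [0.3412 0.3016 0.018 ] [453.3528 239.4361] 0.4553724288714788
S [ 0.451  -0.0144  0.018 ] [340.6458 188.5082] 0.45126878427014705
dA [0.5156 0.4307 0.018 ] [448.7738 315.6136] 0.6718415323671828
dB [ 0.5107 -0.4272  0.018 ] [247.5837 126.887 ] 0.665856558762663
```

View pics/ca.png

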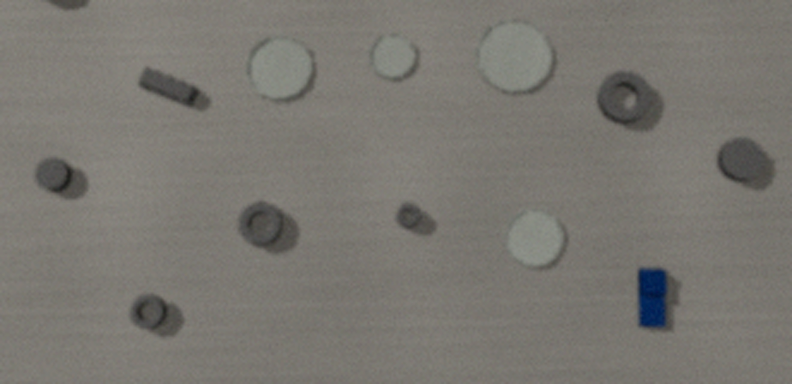

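View pics/cb.png

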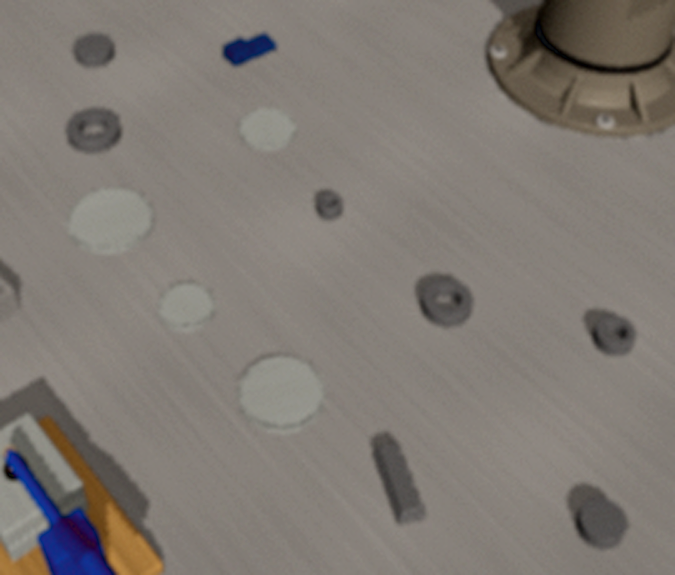

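The enlarged crops confirm four holed rings, two solid discs and four lids. Next I'll fit the lids and rings in both views and triangulate them.

```bash
cat >> h.py <<'E'
def tri(i1,p1,i2,p2):
    (o1,d1),(o2,d2)=ray(i1,p1),ray(i2,p2)
    d1=d1/np.linalg.norm(d1);d2=d2/np.linalg.norm(d2)
    t=np.linalg.lstsq(np.c_[d1,-d2],o2-o1,rcond=None)[0]
    a,b=o1+t[0]*d1,o2+t[1]*d2
    return (a+b)/2,np.linalg.norm(a-b)
def blob(im,p,thr,sign,r=24):
    p=np.round(p).astype(int);x0,y0=p-r
    g=cv2.cvtColor(im[y0:y0+2*r,x0:x0+2*r],cv2.COLOR_BGR2GRAY);g=cv2.resize(g,None,fx=4,fy=4,interpolation=cv2.INTER_CUBIC).astype(float)
    m=(sign*(g-np.median(g))>thr).astype(np.uint8)
    cs=cv2.findContours(m,cv2.RETR_EXTERNAL,cv2.CHAIN_APPROX_NONE)[0]
    c=max(cs,key=lambda c:cv2.contourArea(c)*(cv2.pointPolygonTest(c,(4.*r,4.*r),False)>=0))
    e=cv2.fitEllipse(c);return (np.array(e[0])+.5)/4-.5+[x0,y0],np.array(e[1])/4
E
python3 - <<'E'
from rig import eyes
from h import *
t,s=eyes.camera_info("top"),eyes.camera_info("scene")
a,b=cv2.imread("pics/top0.png"),cv2.imread("pics/scene0.png")
for k,p in dict(lidL=(267,158),lidS=(314,153),lidG=(365,153),lidM=(373,230)).items():
    q=proj(s,onplane(t,p,.004))
    (c1,e1),(c2,e2)=blob(a,p,15,1),blob(b,q,15,1)
    P,g=tri(t,c1,s,c2);D=np.linalg.norm(t["extrinsics"][:3,3]-P)
    print(k,P,"gap",g,"diam",e1*D/374,onplane(t,c1,.004)[:2],onplane(s,c2,.004)[:2])
for k,p in dict(G=(410,171),L=(259,224),M=(213,260),S=(321,220)).items():
    q=proj(s,onplane(t,p,.018))
    for th in (25,35):
      (c1,e1),(c2,e2)=blob(a,p,th,-1),blob(b,q,th,-1);P,g=tri(t,c1,s,c2);D=np.linalg.norm(t["extrinsics"][:3,3]-P)
      print(k,th,P,"gap",g,"diam",e1*D/374)
for n in("wrist",): print(eyes.camera_info(n))
E
```

```text
Traceback (most recent call last):
  File "h.py", line 23, in blob
    c=max(cs,key=lambda c:cv2.contourArea(c)*(cv2.pointPolygonTest(c,(4.*r,4.*r),False)>=0))
ValueError: max() iterable argument is empty
```

Request:
apply_moves:
  targets:
    - [0,0,0,0]
  jaw: -1
  squeeze: 30

```text
time_s: 0.2
tcp_pos: [0.1524, -0.6573, 0.2271]
tcp_rot: [-0.0, 0.994, 0.114, -0.0]
wrist_force: [0.2, 0.5, 0.4]
grip_width: 0.0941
finger_force: 0.0
```

```bash
sed -i 's/m=(sign\*(g-np.median(g))>thr)/bg=np.median(np.r_[g[:8].ravel(),g[-8:].ravel()]);pk=np.percentile(sign*(g-bg),97);m=(sign*(g-bg)>thr*pk)/' h.py
python3 - <<'E'
from rig import eyes
from h import *
t,s=eyes.camera_info("top"),eyes.camera_info("scene")
a,b=cv2.imread("pics/top0.png"),cv2.imread("pics/scene0.png")
for k,p in dict(lidL=(267,158),lidS=(314,153),lidG=(365,153),lidM=(373,230)).items():
    q=proj(s,onplane(t,p,.004))
    (c1,e1),(c2,e2)=blob(a,p,.5,1),blob(b,q,.5,1)
    P,g=tri(t,c1,s,c2);D=np.linalg.norm(t["extrinsics"][:3,3]-P)
    print(k,P,"gap",g,"diam",e1*D/374,onplane(t,c1,.004)[:2],onplane(s,c2,.004)[:2])
for k,p in dict(G=(410,171),L=(259,224),M=(213,260),S=(321,220)).items():
    q=proj(s,onplane(t,p,.018))
    for th in (.5,.65):
      (c1,e1),(c2,e2)=blob(a,p,th,-1),blob(b,q,th,-1);P,g=tri(t,c1,s,c2);D=np.linalg.norm(t["extrinsics"][:3,3]-P)
      print(k,th,P,"gap",g,"diam",e1*D/374)
print(eyes.camera_info("wrist"))
E
```

```text
lidL [0.6494 0.1514 0.0039] gap 0.0019192128554897502 diam [0.0689 0.0748] [0.65   0.1507] [0.6488 0.1523]
lidS [0.663  0.0051 0.0006] gap 0.002837254189318329 diam [0.0468 0.0482] [0.663  0.0041] [0.6635 0.0087]
lidG [ 0.6599 -0.1527 -0.0006] gap 0.0021103099661725164 diam [0.0842 0.0897] [ 0.6592 -0.1529] [ 0.6611 -0.1477]
lidM [ 0.4222 -0.1661  0.0007] gap 0.0022546091980168094 diam [0.0619 0.0652] [ 0.4226 -0.1665] [ 0.4238 -0.1621]
G 0.5 [ 0.5948 -0.2959  0.0009] gap 0.002751367270422036 diam [0.0693 0.0899]
G 0.65 [ 0.5949 -0.295   0.0016] gap 0.002225516900799215 diam [0.0668 0.0856]
L 0.5 [0.4426 0.1653 0.0022] gap 0.002937376499078129 diam [0.0562 0.0785]
L 0.65 [0.4427 0.1653 0.0022] gap 0.0028009527621794933 diam [0.0538 0.0754]
M 0.5 [0.3379 0.3016 0.0031] gap 0.002886868512303385 diam [0.0462 0.0707]
M 0.65 [0.3379 0.3015 0.0029] gap 0.002749174184824573 diam [0.0439 0.0674]
S 0.5 [ 0.4486 -0.0178  0.0024] gap 0.0030026791597760564 diam [0.0316 0.0548]
S 0.65 [ 0.4487 -0.0178  0.0024] gap 0.002781635458178742 diam [0.0299 0.053 ]
{'K': array([[309.7069,   0.    , 319.5734],
       [  0.    , 309.7069, 196.6109],
       [  0.    ,   0.    ,   1.    ]]), 'extrinsics': array([[ 0.2269,  0.9468,  0.2281,  0.2186],
       [-0.9739,  0.2205,  0.0532, -0.6426],
       [ 0.0001, -0.2342,  0.9722,  0.3837],
       [ 0.    ,  0.    ,  0.    ,  1.    ]])}
```

Request:
apply_moves:
  targets:
    - [0.04,-0.022,0.003,0]
    - [0.08,-0.045,0.005,0]
    - [0.12,-0.068,0.01,0]
    - [0.16,-0.09,0.013,0]
    - [0.2,-0.113,0.016,0]
    - [0.24,-0.136,0.02,0]
    - [0.28,-0.158,0.022,0]
    - [0.32,-0.18,0.025,0]
    - [0.36,-0.203,0.028,0]
    - [0.4,-0.226,0.03,0]
    - [0.44,-0.249,0.03,0]
    - [0.471,-0.267,0.03,0]
    - [0.471,-0.267,0.03,0]
    - [0.471,-0.267,0.03,0]

```text
time_s: 1.6
tcp_pos: [0.5511, -0.2905, 0.1972]
tcp_rot: [-0.0, 0.993, 0.114, -0.0]
wrist_force: [-0.0, -0.4, -0.2]
grip_width: 0.0942
finger_force: 0.0
```

```bash
python3 - <<'E'
from rig import eyes,status
import cv2,pickle
s=status.observe();i=eyes.camera_info("wrist");im=eyes.camera("wrist")[:,:,::-1]
cv2.imwrite("pics/w1.png",im);pickle.dump(i,open("pics/w1.pkl","wb"));print(s["time_s"],s["tcp_pos"],s["joint_pos"],s["joint_vel"])
E
```

```text
1.6 [ 0.55114033 -0.2905103   0.19716312] [ 0.48539455  0.37450086 -0.13247535  1.7495143   0.0566704   1.02189158
 -1.00908826] [ 0.03036878 -0.01169342  0.02330407  0.0102227   0.00123202 -0.00045644
  0.00444501]
```

View pics/w1.png

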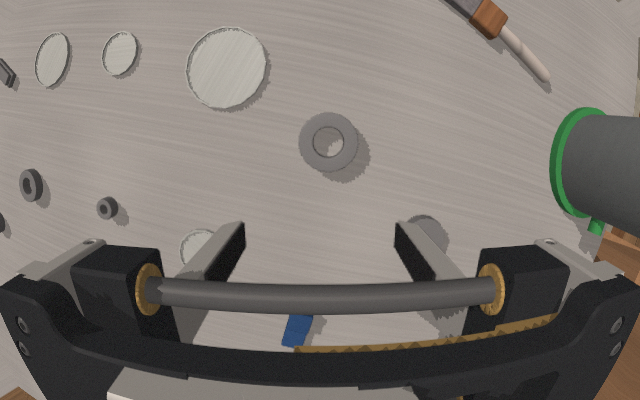

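The wrist view shows the giant ring at (328,142), the giant lid at (227,68), the small ring at (107,208), the large ring at (31,185) and disc_b at (425,235). Smallest first: I'll move over the small ring and look from two heights.

Request:
apply_moves:
  targets:
    - [-0.005,-0.042,0,0]
    - [-0.01,-0.084,0,0]
    - [-0.015,-0.126,0,0]
    - [-0.02,-0.168,0,0]
    - [-0.025,-0.21,0,0]
    - [-0.03,-0.252,0,0]
    - [-0.035,-0.291,0,0]
    - [-0.035,-0.291,0,0]
    - [-0.035,-0.291,0,0]

```text
time_s: 2.55
tcp_pos: [0.4509, -0.0163, 0.1978]
tcp_rot: [0.0, 0.994, 0.113, 0.0]
wrist_force: [0.4, -1.3, 1.3]
grip_width: 0.0938
finger_force: 0.0
```

```bash
cat > shot.py <<'E'
import sys,pickle,cv2
from rig import eyes,status
n=sys.argv[1];s=status.observe();i=eyes.camera_info("wrist");im=eyes.camera("wrist")[:,:,::-1]
cv2.imwrite(f"pics/{n}.png",im);pickle.dump((i,s),open(f"pics/{n}.pkl","wb"));print(s["time_s"],s["tcp_pos"],abs(s["joint_vel"]).max())
E
python3 shot.py w2
```

```text
2.55 [ 0.45088412 -0.01628151  0.19782683] 0.020718763065730762
```

View pics/w2.png

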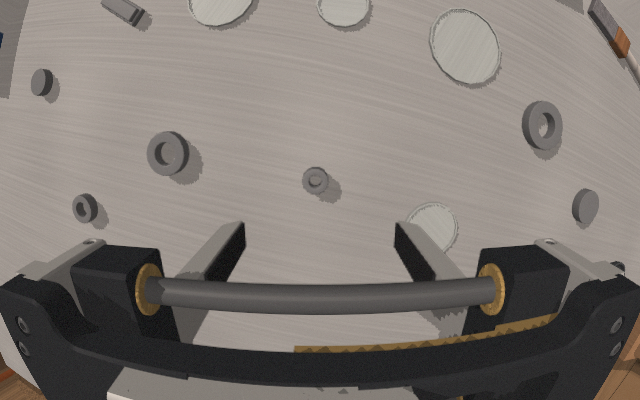

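The small ring is at (316,180), the large at (168,154), the medium at (85,208), the giant at (542,126) and the medium lid at (432,228). I'll check colours to separate ring from shadow.

```bash
python3 - <<'E'
import cv2
im=cv2.imread("pics/w2.png");hs=cv2.cvtColor(im,cv2.COLOR_BGR2HSV)
for n,p in dict(ringG=(536,108),ringL=(157,148),side=(186,157),shadL=(197,165),shadG=(545,152),bench=(260,120),lid=(465,47),S=(308,173),rimG=(560,128)).items():
    print(n,im[p[1]-1:p[1]+2,p[0]-1:p[0]+2].mean((0,1)).round(),hs[p[1],p[0]])
E
```

```text
ringG [112. 115. 120.] [ 13  15 117]
ringL [56. 58. 60.] [30 13 58]
side [55. 55. 57.] [20 13 58]
shadL [110. 115. 122.] [ 12  21 121]
shadG [112. 117. 123.] [ 18  25 124]
bench [147. 153. 162.] [ 14  21 161]
lid [159. 167. 172.] [ 17  21 173]
S [118. 120. 126.] [  8  16 126]
rimG [111. 114. 118.] [ 10  13 118]
```

```bash
cat >> h.py <<'E'
def fray(info,px):
    K,T=info["K"],info["extrinsics"];v=(np.array(px,float)-K[:2,2])/K[0,0];r=np.linalg.norm(v)
    d=np.array([v[0]/r*np.sin(r),-v[1]/r*np.sin(r),-np.cos(r)]);return T[:3,3],T[:3,:3]@d
def fplane(info,px,z):
    o,d=fray(info,px);return o+d*(z-o[2])/d[2]
def leadmask(im):
    g=cv2.GaussianBlur(im,(0,0),1.3).astype(float);B,R=g[...,0],g[...,2]
    return (((R-B)/R<.079)&(R<140)).astype(np.uint8)*255
E
python3 - <<'E'
from h import *
import pickle
o=[]
for n,p,r in(("w2",(316,180),25),("w2",(168,154),40),("w2",(542,126),40),("w1",(328,142),45)):
    im=cv2.imread(f"pics/{n}.png");m=leadmask(im);x,y=p
    for q in(im,cv2.cvtColor(m,cv2.COLOR_GRAY2BGR)): o.append(cv2.resize(q[y-r:y+r,x-r:x+r],(195,195),interpolation=cv2.INTER_NEAREST))
cv2.imwrite("pics/m.png",np.vstack([np.hstack(o[0::2]),np.hstack(o[1::2])]))
E
```

```text
(no output)
```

View pics/m.png

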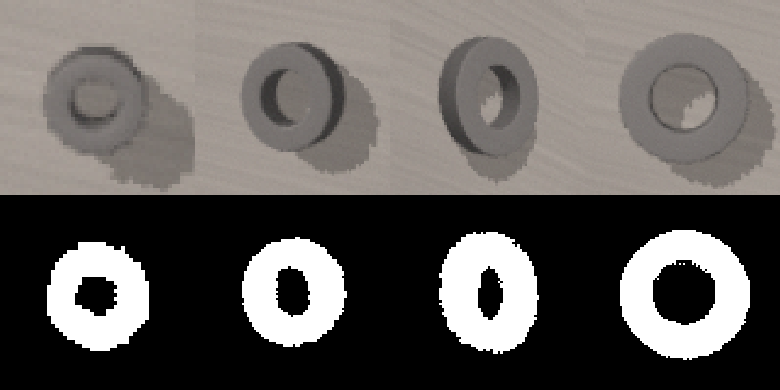

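The mask separates ring from shadow cleanly. Next I'll fit the top faces, excluding the dark side walls, and triangulate w1 against w2.

```bash
cat >> h.py <<'E'
def ring(n,p,z=.018,r=45):
    import pickle
    im=cv2.imread(f"pics/{n}.png");i=pickle.load(open(f"pics/{n}.pkl","rb"));i=i if isinstance(i,dict) else i[0]
    m=leadmask(im);m[im[...,2]<85]=0;m=cv2.morphologyEx(m,cv2.MORPH_OPEN,np.ones((3,3),np.uint8))
    cs=cv2.findContours(m,cv2.RETR_EXTERNAL,cv2.CHAIN_APPROX_NONE)[0]
    c=min(cs,key=lambda c:np.linalg.norm(c.mean((0,1))-p)+(1e3 if cv2.contourArea(c)<60 else 0))
    Q=np.array([fplane(i,q,z)[:2] for q in c[:,0]]);e=cv2.fitEllipse((Q*1e4).astype(np.float32))
    px=np.array(cv2.fitEllipse(c)[0]);return np.array(e[0])/1e4,np.array(e[1])/1e4,i,px
def tri2(r1,r2):
    (o1,d1),(o2,d2)=r1,r2;t=np.linalg.lstsq(np.c_[d1,-d2],o2-o1,rcond=None)[0]
    return (o1+t[0]*d1+o2+t[1]*d2)/2
E
python3 - <<'E'
from h import *
for k,a,b in(("S",(107,208),(316,180)),("L",(31,185),(168,154)),("G",(328,142),(542,126)),("M",None,(85,208)),("dB",None,(585,206)),("dA",None,(41,82))):
    B=ring("w2",b);print(k,"w2",*B[:2],B[3])
    if a: A=ring("w1",a);print("   w1",*A[:2],"tri",tri2(fray(A[2],A[3]),fray(B[2],B[3])))
E
```

```text
S w2 [ 0.4549 -0.0116] [0.0276 0.03  ] [315.3597 180.6132]
   w1 [ 0.4547 -0.013 ] [0.0254 0.0276] tri [ 0.4544 -0.0117  0.0162]
L w2 [0.448  0.1708] [0.0502 0.0513] [165.0738 153.4014]
   w1 [0.4482 0.1691] [0.0481 0.0507] tri [0.4477 0.171  0.016 ]
G w2 [ 0.5999 -0.2849] [0.0605 0.0728] [543.4171 123.9581]
   w1 [ 0.5995 -0.2899] [0.0635 0.0643] tri [ 0.6004 -0.2897  0.0107]
M w2 [0.3437 0.306 ] [0.0371 0.0386] [ 81.4659 209.1579]
dB w2 [ 0.5175 -0.4221] [0.0486 0.0688] [586.4335 204.9844]
dA w2 [0.5157 0.4316] [0.0368 0.0387] [37.818  81.4793]
```

Heights come out at 16–18 mm and the diameters match. Gripping the small ring with the tips about 6 mm above the bench.

Request:
apply_moves:
  targets:
    - [0.005,-0.003,0.04,0]
    - [0.005,-0.003,0.08,0]
    - [0.005,-0.003,0.12,0]
    - [0.005,-0.003,0.15,0]
    - [0.005,-0.003,0.165,0]
    - [0.005,-0.003,0.17,0]
    - [0.005,-0.003,0.17,0]

```text
time_s: 3.3
tcp_pos: [0.4553, -0.0125, 0.0271]
tcp_rot: [0.0, 0.994, 0.113, -0.001]
wrist_force: [-0.5, 0.6, 0.7]
grip_width: 0.0938
finger_force: 0.0
```

Request:
apply_moves:
  targets:
    - [0,0,0,0]
    - [0,0,0,0]
    - [0,0,0,0]
    - [0,0,0,0]
    - [0,0,0,0]
    - [0,0,0,0]
    - [0,0,0,0]
    - [0,0,0,0]
  jaw: 1
  squeeze: 25

```text
time_s: 4.1
tcp_pos: [0.4554, -0.0114, 0.0275]
tcp_rot: [-0.0, 0.994, 0.114, -0.0]
wrist_force: [-0.1, 1.0, -0.2]
grip_width: 0.033
finger_force: 0.7
```

Request:
apply_moves:
  targets:
    - [0,0,0,0]
    - [0,0,0,0]
    - [0,0,0,0]
    - [0,0,-0.02,0]
    - [0,0,-0.05,0]
    - [0,0,-0.08,0]
    - [0,0,-0.08,0]

```text
time_s: 4.8
tcp_pos: [0.4572, -0.0114, 0.1106]
tcp_rot: [0.0, 0.994, 0.113, 0.002]
wrist_force: [0.2, 0.1, -1.7]
grip_width: 0.0296
finger_force: 25.0
```

Request:
apply_moves:
  targets:
    - [0.03,0.005,0,0]
    - [0.07,0.011,0,0]
    - [0.11,0.017,0,0]
    - [0.145,0.022,0,0]
    - [0.16,0.025,0,0]
    - [0.16,0.025,0,0]
    - [0.16,0.025,0,0]

```text
time_s: 5.5
tcp_pos: [0.6159, 0.0003, 0.1064]
tcp_rot: [-0.0, 0.994, 0.114, -0.001]
wrist_force: [0.0, -0.1, -0.6]
grip_width: 0.0297
finger_force: 25.0
```

```bash
python3 shot.py w3
```

```text
5.5 [6.15857764e-01 3.00044061e-04 1.06386017e-01] 0.02159477917167223
```

View pics/w3.png

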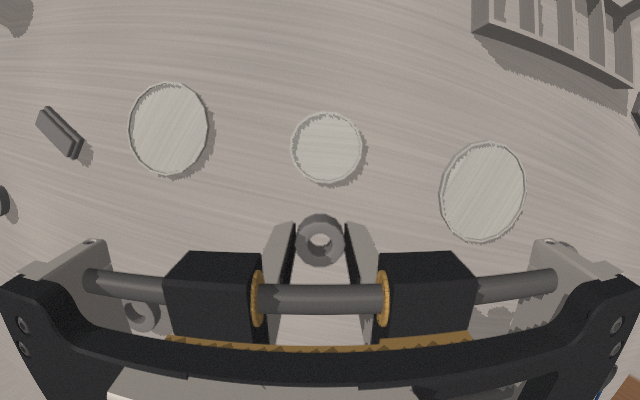

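The small ring is held at (320,240). Lids: L at (169,129), S at (327,148), G at (482,192). I'll fit them by colour.

```bash
cat >> h.py <<'E'
def lid(n,p,z=.006):
    import pickle
    im=cv2.imread(f"pics/{n}.png");i=pickle.load(open(f"pics/{n}.pkl","rb"));i=i if isinstance(i,dict) else i[0]
    g=cv2.GaussianBlur(im,(0,0),1.5).astype(float);G,R=g[...,1],g[...,2]
    m=(((R-G)/R<.043)&(R>140)).astype(np.uint8);m=cv2.morphologyEx(m,cv2.MORPH_OPEN,np.ones((5,5),np.uint8))
    cs=cv2.findContours(m,cv2.RETR_EXTERNAL,cv2.CHAIN_APPROX_NONE)[0]
    c=cv2.convexHull(min([c for c in cs if cv2.contourArea(c)>400],key=lambda c:np.linalg.norm(c.mean((0,1))-p)))
    Q=np.array([fplane(i,q,z)[:2] for q in c[:,0]]);e=cv2.fitEllipse((Q*1e4).astype(np.float32))
    return np.array(e[0])/1e4,np.array(e[1])/1e4,i,np.array(cv2.fitEllipse(c)[0])
def shift(s,P,zt):
    """tool-axis shift from state s to world xy P, TCP height zt"""
    from scipy.spatial.transform import Rotation as Ro
    w,x,y,z=s["tcp_rot"];return Ro.from_quat([x,y,z,w]).inv().apply(np.r_[P,zt]-s["tcp_pos"])
E
python3 - <<'E'
from h import *
from rig import status
s=status.observe()
for k,n,p in(("S","w3",(327,148)),("L","w3",(169,129)),("G","w3",(482,192)),("G","w1",(227,68)),("S","w1",(120,53)),("M","w2",(432,228)),("G","w2",(465,47))):
    r=lid(n,p);print(k,n,*r[:2],r[3],shift(s,r[0],.031))
G1,G3=lid("w1",(227,68)),lid("w3",(482,192));print("triG",tri2(fray(G1[2],G1[3]),fray(G3[2],G3[3])))
G1,G3=lid("w1",(120,53)),lid("w3",(327,148));print("triS",tri2(fray(G1[2],G1[3]),fray(G3[2],G3[3])))
E
```

```text
S w3 [0.664  0.0056] [0.0619 0.0621] [325.5944 146.7398] [0.0484 0.0057 0.0757]
L w3 [0.6511 0.1488] [0.078  0.0881] [168.5983 128.5908] [ 0.0682 -0.1367  0.0757]
G w3 [ 0.6609 -0.1509] [0.1002 0.1025] [482.1253 190.9156] [0.0101 0.1574 0.0757]
G w1 [ 0.6603 -0.1533] [0.0951 0.1026] [225.4887  66.9836] [0.0089 0.1597 0.0757]
S w1 [0.6633 0.003 ] [0.0533 0.0648] [119.0708  52.752 ] [0.0471 0.0081 0.0757]
M w2 [ 0.4298 -0.1674] [0.0623 0.0767] [431.9843 226.073 ] [-0.2188  0.1213  0.076 ]
G w2 [ 0.6612 -0.1516] [0.0985 0.1024] [464.9604  44.7088] [0.0102 0.1582 0.0757]
triG [ 0.6608 -0.1522 -0.0034]
triS [0.6638 0.0055 0.0014]
```

Request:
apply_moves:
  targets:
    - [0.03,0.004,0,0]
    - [0.048,0.006,0.02,0]
    - [0.048,0.006,0.045,0]
    - [0.048,0.006,0.06,0]
    - [0.048,0.006,0.067,0]
    - [0.048,0.006,0.071,0]
    - [0.048,0.006,0.074,0]
    - [0.048,0.006,0.075,0]
    - [0.048,0.006,0.075,0]

```text
time_s: 6.45
tcp_pos: [0.6653, 0.0053, 0.0331]
tcp_rot: [0.0, 0.994, 0.114, 0.0]
wrist_force: [0.6, 0.5, -1.0]
grip_width: 0.0299
finger_force: 25.0
```

Request:
apply_moves:
  targets:
    - [0,0,0.0015,0]
    - [0,0,0.0025,0]
    - [0,0,0.0025,0]

```text
time_s: 6.75
tcp_pos: [0.6652, 0.0053, 0.0305]
tcp_rot: [0.0, 0.994, 0.114, 0.0]
wrist_force: [-1.5, -1.1, 5.8]
grip_width: 0.0295
finger_force: 25.0
```

Request:
apply_moves:
  targets:
    - [0,0,0,0]
    - [0,0,0,0]
    - [0,0,0,0]
    - [0,0,-0.03,0]
    - [0,0,-0.07,0]
    - [-0.02,-0.03,-0.11,0]
    - [-0.045,-0.066,-0.12,0]
    - [-0.07,-0.105,-0.12,0]
    - [-0.095,-0.143,-0.12,0]
    - [-0.12,-0.18,-0.12,0]
    - [-0.145,-0.218,-0.12,0]
    - [-0.17,-0.255,-0.12,0]
    - [-0.195,-0.293,-0.12,0]
    - [-0.22,-0.33,-0.12,0]
    - [-0.245,-0.366,-0.12,0]
    - [-0.245,-0.366,-0.12,0]
    - [-0.245,-0.366,-0.12,0]
    - [-0.245,-0.366,-0.12,0]
  jaw: -1

```text
time_s: 8.55
tcp_pos: [0.3444, 0.3059, 0.15]
tcp_rot: [0.0, 0.994, 0.113, 0.0]
wrist_force: [0.9, -0.0, 0.5]
grip_width: 0.094
finger_force: 0.0
```

```bash
python3 shot.py w4; python3 - <<'E'
from h import *
from rig import status
r=ring("w4",(320,180));B=ring("w2",(85,208));print(*r[:2],r[3],"tri",tri2(fray(r[2],r[3]),fray(B[2],B[3])),shift(status.observe(),r[0],.0275),status.observe()["joint_pos"])
E
```

```text
8.55 [0.34437767 0.30589128 0.14999301] 0.013414858806199815
[0.344  0.3084] [0.0391 0.0419] [316.0472 194.4316] tri [0.3431 0.3082 0.0151] [ 0.0001 -0.0028  0.1225] [-0.4173  0.2071 -0.4962  2.1242  0.1322  0.8391 -2.3378]
```

View pics/w4.png

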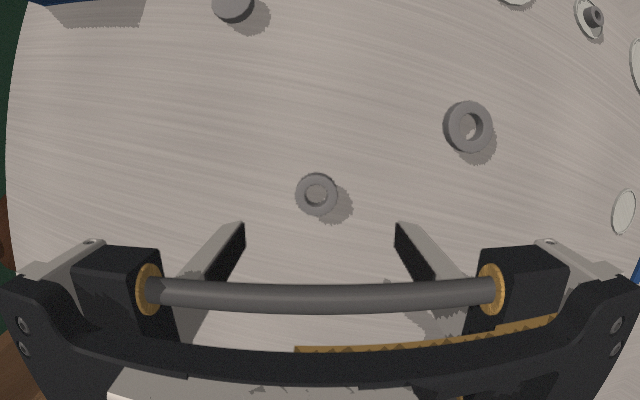

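The medium ring is centred at (316,194) between the fingers, and the small ring sits in its lid at (592,17). Lowering and gripping.

Request:
apply_moves:
  targets:
    - [0,-0.003,0.04,0]
    - [0,-0.003,0.08,0]
    - [0,-0.003,0.105,0]
    - [0,-0.003,0.118,0]
    - [0,-0.003,0.1225,0]
    - [0,-0.003,0.1225,0]

```text
time_s: 9.2
tcp_pos: [0.3434, 0.3094, 0.0277]
tcp_rot: [0.0, 0.994, 0.113, 0.0]
wrist_force: [0.3, 1.2, -0.2]
grip_width: 0.0942
finger_force: 0.0
```

Request:
apply_moves:
  targets:
    - [0,0,0,0]
    - [0,0,0,0]
    - [0,0,0,0]
    - [0,0,0,0]
    - [0,0,0,0]
    - [0,0,0,0]
    - [0,0,0,0]
    - [0,0,0,0]
    - [0,0,0,0]
    - [0,0,0,0]
    - [0,0,-0.02,0]
    - [0,0,-0.05,0]
    - [0,0,-0.08,0]
    - [0,0,-0.08,0]
  jaw: 1
  squeeze: 30

```text
time_s: 10.6
tcp_pos: [0.3442, 0.3107, 0.1104]
tcp_rot: [-0.001, 0.994, 0.114, 0.002]
wrist_force: [0.1, -0.1, -2.5]
grip_width: 0.0408
finger_force: 30.0
```

Request:
apply_moves:
  targets:
    - [0.015,0.035,-0.01,0]
    - [0.03,0.075,-0.01,0]
    - [0.045,0.115,-0.01,0]
    - [0.06,0.155,-0.01,0]
    - [0.075,0.195,-0.01,0]
    - [0.085,0.235,-0.01,0]
    - [0.08,0.275,-0.01,0]
    - [0.065,0.315,-0.01,0]
    - [0.05,0.35,-0.01,0]
    - [0.043,0.37,-0.01,0]
    - [0.043,0.37,-0.01,0]
    - [0.043,0.37,-0.01,0]

```text
time_s: 11.8
tcp_pos: [0.4681, -0.0414, 0.1168]
tcp_rot: [-0.0, 0.994, 0.113, -0.0]
wrist_force: [-0.3, -0.0, -3.0]
grip_width: 0.0406
finger_force: 30.0
```

```bash
python3 shot.py w5; python3 - <<'E'
from h import *
from rig import status
s=status.observe()
r=lid("w5",(430,230));print(*r[:2],r[3],shift(s,r[0],.033),shift(s,[.4245,-.1665],.033))
E
```

```text
11.8 [ 0.46808894 -0.04144108  0.11681515] 0.020543620626714873
[ 0.4508 -0.1588] [0.0205 0.0599] [431.2673 243.1075] [-0.0437  0.1111  0.0839] [-0.0711  0.1127  0.084 ]
```

View pics/w5.png

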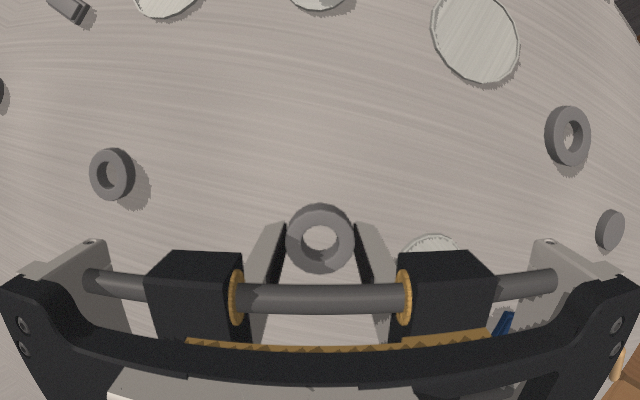

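Ring M is held at (320,240), and the lid's far arc shows at (430,236). I'll check that arc against the candidate centre.

```bash
python3 - <<'E'
from h import *
import pickle
from scipy.optimize import least_squares
for n,p,cols in(("w5",(430,236),range(408,456,6)),("w2",(432,228),range(412,458,6))):
    im=cv2.imread(f"pics/{n}.png");i=pickle.load(open(f"pics/{n}.pkl","rb"))[0]
    g=cv2.GaussianBlur(im,(0,0),1.5).astype(float);m=((g[...,2]-g[...,1])/g[...,2]<.043)&(g[...,2]>140)
    Q=[]
    for c in cols:
        rows=[r for r in range(195,255) if m[r:r+4,c].all()]
        if rows: Q.append(fplane(i,(c,rows[0]),.006)[:2])
    Q=np.array(Q);print(n,np.linalg.norm(Q-[.4245,-.1665],axis=1))
    f=least_squares(lambda c:np.linalg.norm(Q-c,axis=1)-.0355,[.4245,-.1665]);print(f.x,abs(f.fun).max())
E
```

```text
w5 [0.039  0.0395 0.0384 0.0393 0.0382 0.038  0.037  0.0373]
[ 0.4267 -0.1637] 0.0005819888833883749
w2 [0.0398 0.0391 0.038  0.0386 0.0383 0.0361 0.0364 0.037 ]
[ 0.4268 -0.164 ] 0.0014778372352163283
```

Request:
apply_moves:
  targets:
    - [-0.02,0.035,0,0]
    - [-0.045,0.075,0,0]
    - [-0.068,0.11,0,0]
    - [-0.068,0.11,0.02,0]
    - [-0.068,0.11,0.05,0]
    - [-0.068,0.11,0.07,0]
    - [-0.068,0.11,0.08,0]
    - [-0.068,0.11,0.083,0]
    - [-0.068,0.11,0.0845,0]
    - [-0.068,0.11,0.0855,0]
    - [-0.068,0.11,0.086,0]

```text
time_s: 12.95
tcp_pos: [0.4275, -0.1638, 0.0321]
tcp_rot: [0.0, 0.994, 0.114, 0.001]
wrist_force: [0.6, -0.9, -2.5]
grip_width: 0.0405
finger_force: 30.0
```

Request:
apply_moves:
  targets:
    - [0,0,0.001,0]
    - [0,0,0.0015,0]
    - [0,0,0.0015,0]

```text
time_s: 13.25
tcp_pos: [0.4273, -0.1639, 0.0305]
tcp_rot: [0.0, 0.994, 0.114, 0.0]
wrist_force: [-1.0, -0.5, 7.1]
grip_width: 0.0408
finger_force: 30.0
```

Request:
apply_moves:
  targets:
    - [0,0,0,0]
    - [0,0,0,0]
    - [0,0,0,0]
    - [0,0,-0.03,0]
    - [0,0,-0.07,0]
    - [0.025,-0.03,-0.11,0]
    - [0.045,-0.07,-0.12,0]
    - [0.06,-0.11,-0.12,0]
    - [0.075,-0.15,-0.12,0]
    - [0.085,-0.19,-0.12,0]
    - [0.092,-0.23,-0.12,0]
    - [0.096,-0.27,-0.12,0]
    - [0.096,-0.305,-0.12,0]
    - [0.096,-0.321,-0.12,0]
    - [0.096,-0.321,-0.12,0]
    - [0.096,-0.321,-0.12,0]
  jaw: -1

```text
time_s: 14.85
tcp_pos: [0.4481, 0.1702, 0.1499]
tcp_rot: [0.0, 0.994, 0.114, -0.0]
wrist_force: [-0.2, -0.7, -0.6]
grip_width: 0.0936
finger_force: 0.0
```

```bash
python3 shot.py w6; python3 - <<'E'
from h import *
from rig import status
r=ring("w6",(316,190));B=ring("w2",(168,154));print(*r[:2],r[3],"tri",tri2(fray(r[2],r[3]),fray(B[2],B[3])),shift(status.observe(),r[0],.0275))
E
```

```text
14.85 [0.44808603 0.17016322 0.14992271] 0.019851591028737427
[0.4485 0.1719] [0.0515 0.0539] [316.9805 193.543 ] tri [0.4478 0.1719 0.0142] [ 0.0008 -0.0023  0.1224]
```

Request:
apply_moves:
  targets:
    - [0.001,-0.002,0.04,0]
    - [0.001,-0.002,0.08,0]
    - [0.001,-0.002,0.105,0]
    - [0.001,-0.002,0.118,0]
    - [0.001,-0.002,0.1225,0]
    - [0.001,-0.002,0.1225,0]

```text
time_s: 15.5
tcp_pos: [0.4489, 0.1725, 0.0278]
tcp_rot: [0.0, 0.994, 0.113, 0.0]
wrist_force: [0.2, -0.4, 1.2]
grip_width: 0.094
finger_force: 0.0
```

Request:
apply_moves:
  targets:
    - [0,0,0,0]
    - [0,0,0,0]
    - [0,0,0,0]
    - [0,0,0,0]
    - [0,0,0,0]
    - [0,0,0,0]
    - [0,0,0,0]
    - [0,0,0,0]
    - [0,0,0,0]
    - [0,0,-0.02,0]
    - [0,0,-0.05,0]
    - [0,0,-0.08,0]
    - [0,0,-0.08,0]
  jaw: 1
  squeeze: 40

```text
time_s: 16.8
tcp_pos: [0.4501, 0.1735, 0.1104]
tcp_rot: [-0.001, 0.994, 0.114, 0.002]
wrist_force: [0.1, -0.8, -2.8]
grip_width: 0.0522
finger_force: 39.8
```

Request:
apply_moves:
  targets:
    - [0.03,0.012,0,0]
    - [0.07,0.028,0,0]
    - [0.11,0.044,0,0]
    - [0.135,0.055,0,0]
    - [0.141,0.057,0,0]
    - [0.141,0.057,0,0]
    - [0.141,0.057,0,0]

```text
time_s: 17.5
tcp_pos: [0.5973, 0.1494, 0.1067]
tcp_rot: [0.0, 0.993, 0.114, -0.001]
wrist_force: [-0.1, 1.1, -2.2]
grip_width: 0.0521
finger_force: 39.8
```

```bash
python3 shot.py w7; python3 - <<'E'
from h import *
from rig import status
s=status.observe()
r=lid("w7",(325,150));print(*r[:2],r[3],shift(s,r[0],.033))
B=lid("w3",(169,129));print("tri",tri2(fray(r[2],r[3]),fray(B[2],B[3])))
E
```

```text
17.5 [0.59732643 0.14942405 0.10665425] 0.015145683221140014
[0.6518 0.1519] [0.0869 0.0872] [330.3987 139.9314] [0.0536 0.01   0.0739]
tri [ 0.6512  0.1517 -0.0045]
```

View pics/w7.png

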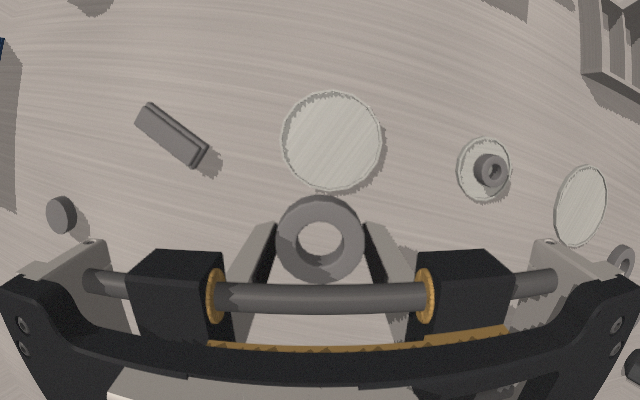

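Ring L is held at (320,240), lid L is at (331,140), and the small ring lies in its lid at (490,171). Placing L.

Request:
apply_moves:
  targets:
    - [0.025,0.005,0,0]
    - [0.0535,0.01,0,0]
    - [0.0535,0.01,0.03,0]
    - [0.0535,0.01,0.055,0]
    - [0.0535,0.01,0.068,0]
    - [0.0535,0.01,0.074,0]
    - [0.0535,0.01,0.075,0]
    - [0.0535,0.01,0.076,0]
    - [0.0535,0.01,0.076,0]

```text
time_s: 18.45
tcp_pos: [0.6537, 0.1516, 0.0326]
tcp_rot: [-0.0, 0.994, 0.114, 0.001]
wrist_force: [-0.4, -0.8, -2.2]
grip_width: 0.0521
finger_force: 39.8
```

Request:
apply_moves:
  targets:
    - [0,0,0.001,0]
    - [0,0,0.002,0]
    - [0,0,0.002,0]

```text
time_s: 18.75
tcp_pos: [0.6537, 0.1515, 0.0307]
tcp_rot: [0.0, 0.994, 0.114, 0.001]
wrist_force: [-4.2, -2.1, 9.7]
grip_width: 0.0523
finger_force: 39.8
```

Request:
apply_moves:
  targets:
    - [0,0,0,0]
    - [0,0,0,0]
    - [0,0,0,0]
    - [0,0,-0.03,0]
    - [0,0,-0.07,0]
    - [-0.01,0.03,-0.11,0]
    - [-0.025,0.07,-0.12,0]
    - [-0.04,0.11,-0.12,0]
    - [-0.055,0.15,-0.12,0]
    - [-0.07,0.19,-0.12,0]
    - [-0.084,0.23,-0.12,0]
    - [-0.098,0.27,-0.12,0]
    - [-0.113,0.31,-0.12,0]
    - [-0.127,0.35,-0.12,0]
    - [-0.142,0.39,-0.12,0]
    - [-0.152,0.418,-0.12,0]
    - [-0.152,0.418,-0.12,0]
    - [-0.152,0.418,-0.12,0]
  jaw: -1

```text
time_s: 20.55
tcp_pos: [0.5993, -0.2904, 0.1493]
tcp_rot: [-0.0, 0.994, 0.113, -0.0]
wrist_force: [0.1, 0.2, 0.5]
grip_width: 0.0941
finger_force: 0.0
```

```bash
python3 shot.py w8; python3 - <<'E'
from h import *
from rig import status
r=ring("w8",(316,190));B=ring("w1",(328,142));print(*r[:2],r[3],"tri",tri2(fray(r[2],r[3]),fray(B[2],B[3])),shift(status.observe(),r[0],.0275))
E
```

```text
20.55 [ 0.59930223 -0.29035619  0.14928246] 0.027989489281958414
[ 0.6007 -0.2895] [0.0638 0.0652] [318.2781 192.7466] tri [ 0.5991 -0.29    0.0074] [0.0009 0.0007 0.1219]
```

Request:
apply_moves:
  targets:
    - [0.001,0,0.04,0]
    - [0.001,0,0.08,0]
    - [0.001,0,0.105,0]
    - [0.001,0,0.118,0]
    - [0.001,0,0.122,0]
    - [0.001,0,0.122,0]

```text
time_s: 21.2
tcp_pos: [0.6011, -0.2893, 0.028]
tcp_rot: [-0.0, 0.993, 0.114, 0.0]
wrist_force: [1.1, -0.4, 0.5]
grip_width: 0.0938
finger_force: 0.0
```

Request:
apply_moves:
  targets:
    - [0,0,0,0]
    - [0,0,0,0]
    - [0,0,0,0]
    - [0,0,0,0]
    - [0,0,0,0]
    - [0,0,0,0]
    - [0,0,0,0]
    - [0,0,0,0]
    - [0,0,-0.02,0]
    - [0,0,-0.05,0]
    - [0,0,-0.08,0]
    - [0,0,-0.08,0]
  jaw: 1
  squeeze: 50

```text
time_s: 22.4
tcp_pos: [0.6022, -0.2907, 0.1112]
tcp_rot: [0.001, 0.994, 0.113, 0.002]
wrist_force: [0.3, -0.4, -5.7]
grip_width: 0.0642
finger_force: 49.5
```

Request:
apply_moves:
  targets:
    - [0.008,-0.035,0,0]
    - [0.016,-0.075,0,0]
    - [0.024,-0.11,0,0]
    - [0.028,-0.128,0,0]
    - [0.028,-0.128,0,0]
    - [0.028,-0.128,0,0]

```text
time_s: 23.0
tcp_pos: [0.5983, -0.1588, 0.1065]
tcp_rot: [-0.0, 0.993, 0.114, -0.001]
wrist_force: [1.0, -0.9, -5.3]
grip_width: 0.0643
finger_force: 49.5
```

```bash
python3 shot.py w9; python3 - <<'E'
from h import *
from rig import status
s=status.observe()
r=lid("w9",(325,140));print(*r[:2],r[3],shift(s,r[0],.033),shift(s,[.661,-.152],.033))
B=lid("w3",(482,192));print("tri",tri2(fray(r[2],r[3]),fray(B[2],B[3])))
E
```

```text
23.0 [ 0.59830725 -0.15880971  0.10645931] 0.019996841014684272
[ 0.6609 -0.1521] [0.0997 0.1005] [327.7347 129.4798] [0.0628 0.0068 0.0735] [0.0629 0.0067 0.0735]
tri [ 0.6609 -0.1521 -0.0033]
```

View pics/w9.png

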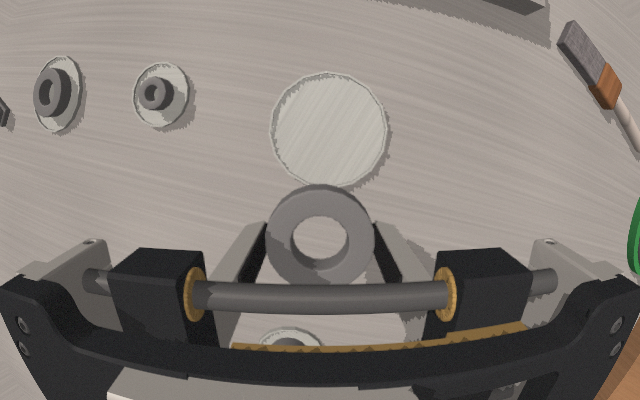

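The giant ring is held at (320,238) and its lid is clear at (328,130). The large and small rings are in their lids at (58,94) and (160,96).

Request:
apply_moves:
  targets:
    - [0.03,0.003,0,0]
    - [0.062,0.007,0,0]
    - [0.062,0.007,0.03,0]
    - [0.062,0.007,0.055,0]
    - [0.062,0.007,0.068,0]
    - [0.062,0.007,0.074,0]
    - [0.062,0.007,0.075,0]
    - [0.062,0.007,0.076,0]
    - [0.062,0.007,0.076,0]

```text
time_s: 23.95
tcp_pos: [0.6614, -0.1519, 0.0326]
tcp_rot: [0.0, 0.994, 0.114, 0.001]
wrist_force: [0.3, 0.5, -5.5]
grip_width: 0.0643
finger_force: 49.5
```

Request:
apply_moves:
  targets:
    - [0,0,0.001,0]
    - [0,0,0.002,0]
    - [0,0,0.002,0]

```text
time_s: 24.25
tcp_pos: [0.6614, -0.1518, 0.0311]
tcp_rot: [0.0, 0.994, 0.113, 0.001]
wrist_force: [-5.4, 1.2, 10.5]
grip_width: 0.0642
finger_force: 49.4
```

Request:
apply_moves:
  targets:
    - [0,0,0,0]
    - [0,0,0,0]
    - [0,0,0,0]
    - [0,0,-0.03,0]
    - [0,0,-0.07,0]
    - [0,0,-0.12,0]
    - [-0.05,0,-0.17,0]
    - [-0.07,0,-0.2,0]
    - [-0.07,0,-0.2,0]
    - [-0.07,0,-0.2,0]
  jaw: -1

```text
time_s: 25.25
tcp_pos: [0.5927, -0.1682, 0.2314]
tcp_rot: [0.001, 0.994, 0.113, 0.001]
wrist_force: [0.2, -0.2, -0.4]
grip_width: 0.0936
finger_force: 0.0
```

```bash
python3 shot.py w10; python3 - <<'E'
from rig import eyes
import cv2
from h import *
b=eyes.camera("scene")[110:340,210:480,::-1];w=cv2.imread("pics/w10.png")[:300]
cv2.imwrite("pics/fin.png",np.vstack([cv2.resize(b,(640,545))[:300],w]))
E
```

```text
25.25 [ 0.59273259 -0.16818204  0.23136716] 0.05811076697112084
```

View pics/fin.png

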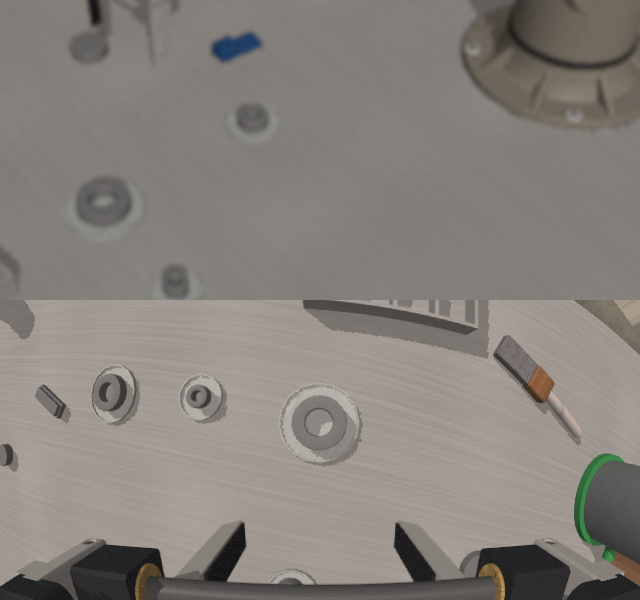

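The final pictures show all four rings flat inside their lids: G at (320,423), S at (202,397) and L at (113,394) in the wrist view, and M at (252,118) in the scene view. Both discs are still in place.

```bash
python3 -c "
from rig import robot
print(robot.hand_in())"
```

```text
the job is handed in; nothing more can be done
None
```

I put all four ring sinkers into their matching lids, smallest first, left both discs where they were, and handed the job in at about 25 s of the 106 s allowed.

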